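# Lock the cassette printer's head through the service hatch and shut the cover

### The arm

A 6-joint arm with a two-finger parallel gripper is mounted at the origin on the work surface. World frame = base frame: x ahead of the robot, y to its left, z up, the work surface at z = 0. Lengths are in mm, angles in rad, forces in N, time in s.
With the tool pointing down it reaches from about 350 to 775 mm from the base axis. Payload 7.3 kg.
Tool frame: the origin (TCP) lies at the very end of the fingers, on their centre line; the grasp point (between the pads) lies bot.grip_point_offset behind it (bot.grip_point_offset is the distance from the TCP to the grasp point, in mm); z points along the fingers, y is the line along which they close (so a half turn about z gives the same grasp; the last joint's range is limited). The gripper opens to 92 mm and grips with 3 to 60 N. Pads are 19 mm wide; open, the fingers measure 130 mm over their backs; the gripper's body (75 mm by 190 mm) begins 47 mm behind the grasp point.
Start: joints at [1.072, 0.342, 1.524, -0, 1.275, -0.146], TCP at [181.388, 492.69, 226.741] pointing down, gripper open.
Joint ranges: [-2.53, 2.53], [-0.77, 2.02], [0.04, 2.7], [-1, 4.14], [0.28, 2.66], [-3.11, 3.11]. Speed limits (rad/s): [2.57, 2.57, 3.14, 3.14, 3.14, 3.14].

### API

Orientations are given as [roll, pitch, yaw] about the fixed x, y, z axes, in that order (R = Rz(yaw) Ry(pitch) Rx(roll)).
In Python, from plant import bot gives the robot as it stands. The module is installed in compiled form; this text tells all that it offers.
- The arm moves only by the tool carry_out, never from a script. Its argument "plan" is a list of rows, each an object of numbers: "tx", "ty", "tz": the shift along the world's x, y, z in mm; "rx", "ry", "rz": the turn, a rotation vector about the world's x, y, z in rad. A call has 1 to 12 rows; each row shifts and turns the commanded pose from where the row before left it; what a row does not reach is not made up. A row lasts 1/10 s, in which the tool goes at most 50 mm and 8.59 degrees, less where a joint would pass 70% of its speed; a pose out of reach is approached as far as the arm can. A call with a gripper value outside its range is refused whole. "gripper" is the closure, from 0 (fully open) to 1 (shut), set as the call begins (left out, the last holds). The fingers move at their own pace and stop on an object; the grip force is fixed at half the most. Time passes only in rows, so rows that do not move let the fingers close. It gives the time, the measured TCP pose, the force, the opening and the grip force at its end, in the units of the state.
- bot.get_obs(): the state, without advancing time (a new reading comes with each control period).
- bot.capture(name): name is "scene" or "top" or "wrist"; returns the picture (420x560x3 uint8, red, green, blue); there is no depth.
- bot.camera_model(name): a dict with "camera_matrix" (3x3 intrinsics, pixels), "R" (3x3) and "t" (3): a world point X has camera coordinates R X + t. Camera axes: x right, y down, z forward; pixel columns grow to the right and rows downward; lengths in mm; the calibration is good to about 2 mm. A picture is of the moment at which its call begins: read the wrist's pose just before it. camera_model takes no time and is no camera call; for the wrist camera it gives the pose at the moment of the call.
- bot.close_job(): hands the job in; it is judged then, once.
The state is a dict: "time": time; "joint_positions": joint angles; "dq": joint speeds; "tau": joint torques, N m; "tool_pos": TCP position; "tcp_rot": TCP orientation; "contact_force": force on the tool from outside, world axes, zero at the start; "moment": the same for the moment, N m; "grip_width": finger opening in mm; "finger_force": force on a finger pad.
Only numpy, scipy, OpenCV 4.12 (cv2) and the standard library are available. Lean on these libraries where they do the work, as an engineer would, in place of code of your own. Each camera call takes 0.05 s, during which the arm holds its last target. There are 200 camera calls.

### The job

The ribbon of the cassette printer has just been changed. Reach down through the open hatch in its top without touching the black seal frame, press the green print-head lever down as far as it goes, come out again, and push the blue ridge of the sliding cover toward the printer's front until the cover is fully shut. Press and push with the fingertips, without forcing anything, keep off the print head and the small blue ribbon latch inside, and leave everything else on the bench where it lies.

Things in the scene. Friction and masses are not known exactly. Their poses are not given: they have to be found in the camera images.
- printer: White bench-top cassette printer, 400 mm deep (its x), 260 mm wide (its y), fixed to the bench. Origin at the centre of its underside; its front (control panel, output tray) faces its own -x, towards the robot. The deck (top) is 210 mm above the bench. Two aluminium cover rails (8 mm wide, tops at 222 mm) run along x at y = +-100 mm. A clear magazine of coloured blank cassettes stands on the left flank (x -175 to -25 mm, y 130 to 180 mm, top at 250 mm).
- hatch_center (a point): Centre of the open hatch, at the level of the top of its seal frame (213 mm above the bench; 50 mm from the printer's origin towards its front). Axes are the printer's. The clear opening is 120 mm in x by 150 mm in y.
- hatch_frame: Black rubber seal frame that lines the hatch: 8 mm wide all round outside the clear opening, from 213 mm down to 185 mm above the bench. Origin = hatch centre at the frame's top. Must not be touched.
- head_lever (a joint): Swing of the green lever together with the print head, rad: 0 = raised, 0.46 = fully down at its stop (head locked). It stays wherever it is left; moving it takes about 4 to 5 N at the pad.
- lever_arm: The green lever. Origin on its shaft (which runs along the printer's y, 172 mm above the bench, 40 mm behind the hatch centre); the lever reaches from there towards the printer's front and ends in the pad.
- lever_pad (a point): Centre of the top of the green lever's pad (24 mm in x by 26 mm in y), 58 mm from the shaft, 33 mm to the right (printer's -y) of the hatch centre and 16 mm in front of it. With the lever raised it is about 190 mm above the bench (23 mm below the frame's top); fully down about 164 mm. The pad moves almost straight down.
- print_head: Silver and white print head, 34 mm wide, on the same shaft as the lever, left of it (printer's y 3 to 37 mm), reaching up to 40 mm from the shaft towards the front. Origin on the shaft at the hatch's middle. Its top is at most 187 mm above the bench. It swings with the lever and must not be touched.
- ribbon_latch (a joint): Small blue latch lever in the left of the hatch, rad: 0 = raised, engaged (as it must stay); grows if it is pressed down. Its pad, 18 by 16 mm, lies 8 mm in front of the hatch centre, 58 mm to the left of it, 171 mm above the bench.
- cover (a joint): Position of the smoked sliding cover, m: 0 = fully shut over the hatch, 0.135 = fully back. It slides along the printer's x (shut is towards the front), stays where it is left, and takes about 2 to 3 N to move.
- ridge_top (a point): Middle of the top edge of the blue finger ridge across the cover's front edge: 10 mm thick in the printer's x, 130 mm long in y, 22 mm high, its top 242.5 mm above the bench, its foot on the cover at 220.5 mm. It moves with the cover; push it from behind (from the printer's +x side). With the cover shut it is 62 mm in front of the hatch centre.
- cover_ridge: The same blue finger ridge; origin at the middle of its foot.
- cassette: Loose yellow tissue cassette, 40 x 28 x 7 mm, lying on the deck in front of the hatch. Origin under its centre. To be left alone.
- spool: Loose empty black ribbon spool with blue ends, 54 mm long, 26 mm across, lying right of the printer. Origin under its centre. To be left alone.
- forceps: Loose steel forceps, 125 mm long, 8 mm high, lying right of the printer. Origin under the centre. To be left alone.
- slide_box: Blue slide box, 85 x 180 x 28 mm, front right of the bench. Origin under its centre. To be left alone.
- basket: Black basket of yellow cassettes, 150 x 90 mm, about 60 mm high, left of the bench. Origin under its centre. To be left alone.
- slide_rack: Grey rack of glass slides with yellow ends, 110 x 80 x 45 mm, left of the bench. Origin under its centre. To be left alone.
- brush_pot: White pot with three brushes, 72 mm across, about 160 mm high, far left of the bench. Origin under its centre. To be left alone.

How it is judged (in metres and radians):
On the way, in this order (a step that is already met when the one before it is completed fails the run):
1. the green lever is pressed fully down while the cover is still open (value of joint head_lever above 0.42 rad and value of joint cover above 0.1 m), for 0.2 s.
2. the cover is pushed fully shut (value of joint cover below 0.004 m), for 0.2 s.
At the end, for the whole second after the job is handed in: The green lever is down (0.42 rad or more of 0.46), the cover is shut to within 4 mm, the blue ribbon latch is still up (under 0.08 rad) (value of joint head_lever above 0.42 rad and value of joint cover below 0.004 m and value of joint ribbon_latch below 0.08 rad); the robot touches nothing.
It fails at once if the black seal frame is touched (contact force between any of the fingers, the arm and hatch_frame above 0.5 N).
It fails at once if the print head is touched (contact force between any of the fingers, the arm and print_head above 0.5 N).
It fails at once if the blue ribbon latch is pressed (value of joint ribbon_latch above 0.08 rad).
It fails at once if the lever or the cover's ridge is forced (over 35 N) (contact force between the fingers and lever_arm above 35 N or contact force between the fingers and cover_ridge above 35 N).
It fails at once if something else on the bench is moved or lifted (20 mm) (distance of any of cassette, spool, forceps, slide_box, basket, slide_rack, brush_pot from where it was at the start of the episode above 0.02 m).
It also fails if it takes over 48 s, if anything falls off the work surface, if the arm or the gripper's body presses on something with over 40 N, if the wrist force passes 120 N, or if a joint passes its speed limit or range.

## Working session

There is one attempt and no reset: what is moved stays moved. The work goes in short steps, Python scripts to look and compute and a tool call to move; the robot and the scene stay as the last step left them, time stands still between calls to the robot, and variables do not carry over. Pictures are saved under pics/ and viewed, at most 10 in all, crops included, and the job is handed in when it is done.

Besides the shell and the picture viewer there is one more tool, called after ">>>" in YAML: its name, and indented under it one key for each argument. carry_out: Moves the arm, as the interface text tells. Its arguments: {"type":"object","properties":{"plan":{"type":"array"},"gripper":{"type":"number"}},"required":["plan"]}

```bash
mkdir -p pics
python3 - <<'E'
from plant import bot
import cv2
for n in("scene","top"):
    m=bot.camera_model(n);print(n,m)
    cv2.imwrite(f"pics/{n}0.png",cv2.resize(bot.capture(n)[:,:,::-1],(800,600),interpolation=cv2.INTER_CUBIC))
o=bot.get_obs();print(o,bot.grip_point_offset)
E
```

```text
scene {'camera_matrix': array([[416.34761156,   0.        , 281.04676578],
       [  0.        , 416.34761156, 214.27136325],
       [  0.        ,   0.        ,   1.        ]]), 'R': array([[ 0.71685659,  0.69721654,  0.00239295],
       [ 0.48375072, -0.49490012, -0.72184424],
       [-0.50209748,  0.51861639, -0.69205141]]), 't': array([-377.31224695, -132.93291593, 1525.80329383])}
top {'camera_matrix': array([[407.02715402,   0.        , 279.41987129],
       [  0.        , 407.02715402, 205.93466619],
       [  0.        ,   0.        ,   1.        ]]), 'R': array([[ 2.11778855e-02, -9.99775710e-01,  1.62804029e-04],
       [-9.90781831e-01, -2.10091641e-02, -1.33828171e-01],
       [ 1.33801575e-01,  2.67289441e-03, -9.91004538e-01]]), 't': array([   7.10261748,  556.74427094, 1137.5589705 ])}
{'time': 0.1, 'joint_positions': array([ 1.07199215e+00,  3.42607709e-01,  1.52491762e+00, -5.99878884e-06,
        1.27540773e+00, -1.45967946e-01]), 'dq': array([-0.00146445, -0.00041429, -0.00182929, -0.00063817, -0.00054503,
       -0.00065287]), 'tau': array([ 8.01401347e-04, -4.32008493e+01, -2.44692421e+01,  7.18557788e-02,
        5.27309580e-02, -7.23418270e-05]), 'tool_pos': array([181.20818645, 492.34746537, 226.1393481 ]), 'tcp_rot': array([-3.14026567e+00, -1.89286126e-04,  2.78875805e+00]), 'contact_force': array([ 1.26979605, -0.79585945, -0.71873552]), 'moment': array([-0.03229499, -0.01317561,  0.05909288]), 'finger_force': 0.0, 'grip_width': 91.69531129368481} 18.8
```

View pics/top0.png

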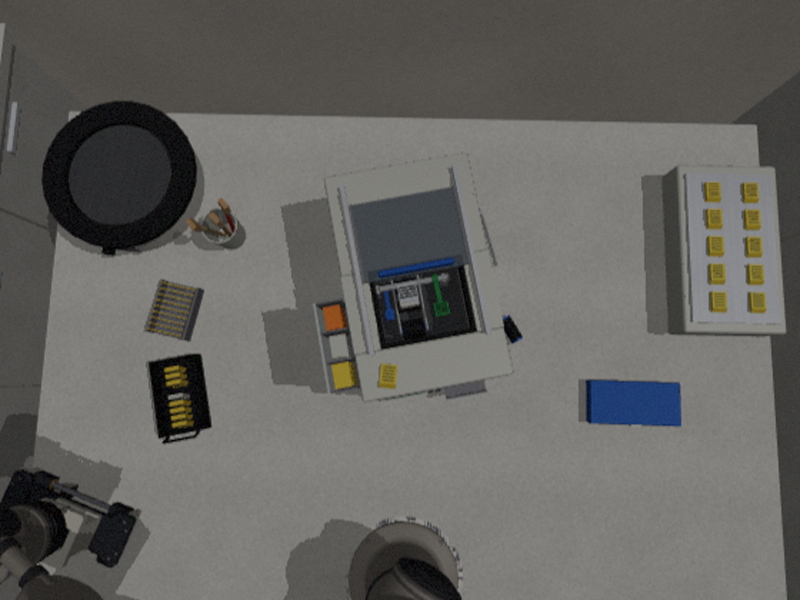

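View pics/scene0.png

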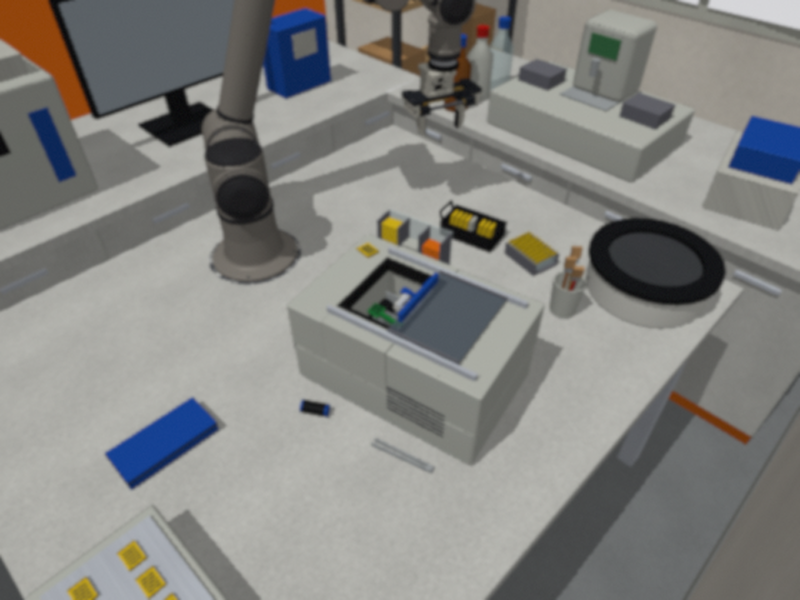

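The top view shows the printer yawed about 10°. Its deck corners are near (326,178), (467,153), (512,373) and (363,401), the ridge runs (379,275)-(453,262), and the green pad is at (442,308). Next I'll enlarge that area.

```bash
python3 - <<'E'
import cv2
from plant import bot
im=bot.capture("top")[:,:,::-1]
c=im[95:290,215:375]   # 160x195
cv2.imwrite("pics/crop1.png",cv2.resize(c,None,fx=3,fy=3,interpolation=cv2.INTER_CUBIC))
E
cat > h.py <<'E'
import numpy as np
from plant import bot
def unproj(name,uv,z,m=None):
    m=m or bot.camera_model(name);K,R,t=m["camera_matrix"],m["R"],m["t"]
    d=R.T@np.linalg.solve(K,np.array([uv[0],uv[1],1.]));c=-R.T@t
    return c+d*(z-c[2])/d[2]
E
```

```text
(no output)
```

View pics/crop1.png

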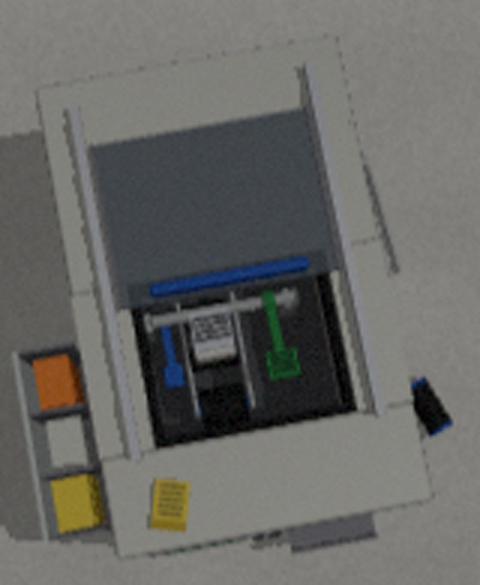

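The crop (3x, offset 215,95) gives deck corners BL (38,90), BR (338,37), FR (432,497) and FL (119,556). The ridge is (151,290)-(307,263) and the pad centre (283,362).

Run:
```python
from h import *
from scipy.optimize import least_squares
P=lambda u,v,z:unproj("top",(215+u/3,95+v/3),z)[:2]
w=np.array([P(38,90,210),P(338,37,210),P(432,497,210),P(119,556,210)])
l=np.array([[200,130],[200,-130],[-200,-130],[-200,130.]])
T=lambda q,l:np.c_[l[:,0]*np.cos(q[2])-l[:,1]*np.sin(q[2]),l[:,0]*np.sin(q[2])+l[:,1]*np.cos(q[2])]+q[:2]
q=least_squares(lambda q:(T(q,l)-w).ravel(),[600,0,0]).x
print(q,(T(q,l)-w).round(1))
for n,p,loc in [("pad",P(283,362,190),(-66,-33)),("ridgeA",P(151,290,242),(0,65)),("ridgeB",P(307,263,242),(0,-65)),("latch",P(174,375,171),(-58,58))]:
    c,s=np.cos(q[2]),np.sin(q[2]);d=p-q[:2];print(n,p.round(1),"local",[c*d[0]+s*d[1],-s*d[0]+c*d[1]],loc)
print("padpred",T(q,np.array([[-66,-33.],[-50,0],[30,0],[-112,0]])).round(1))
```

```text
[ 5.70257756e+02 -1.19591763e+01  2.02262236e-01] [[ 3.4  2. ]
 [ 3.7 -0.3]
 [-3.4 -2.9]
 [-3.6  1.2]]
pad [512.9 -56.8] local [np.float64(-65.19483885821701), np.float64(-32.41849479935837)] (-66, -33)
ridgeA [562.5  52.7] local [np.float64(5.4460641066445845), np.float64(64.93529725622109)] (0, 65)
ridgeB [587.1 -71.4] local [np.float64(4.534425023096633), np.float64(-61.56859492219787)] (0, -65)
latch [502.   34.1] local [np.float64(-57.62091974464573), np.float64(58.83323498193506)] (-58, 58)
padpred [[512.2 -57.5]
 [521.3 -22. ]
 [599.6  -5.9]
 [460.5 -34.5]]
```

Printer pose is (570,-12) at yaw 0.202, and the pad, latch and ridge all agree with it to within about 5 mm. I'll close the fingers, lift and move across.

>>> carry_out:
  gripper: 1
  plan:
    - {"tz": 50}
    - {"tz": 50}
    - {"tx": 21, "ty": -34, "rz": 0.0555}
    - {"tx": 21, "ty": -34, "rz": 0.0555}
    - {"tx": 21, "ty": -34, "rz": 0.0555}
    - {"tx": 21, "ty": -34, "rz": 0.0555}
    - {"tx": 21, "ty": -34, "rz": 0.0555}
    - {"tx": 21, "ty": -34, "rz": 0.0555}
    - {"tx": 21, "ty": -34, "rz": 0.0555}
    - {"tx": 21, "ty": -34, "rz": 0.0555}
    - {"tx": 21, "ty": -34, "rz": 0.0555}
    - {"tx": 21, "ty": -34, "rz": 0.0555}

```text
invalid input at $.plan[0]: expected keys tx, ty, tz, rx, ry, rz
```

>>> carry_out:
  plan:
    - {"tx": 20, "ty": -35}
    - {"tx": 20, "ty": -35}
    - {"tx": 20, "ty": -35}
    - {"tx": 20, "ty": -35}
    - {"tx": 20, "ty": -35}
    - {"tx": 20, "ty": -35}
    - {}
    - {}

```text
invalid input at $.plan[0]: expected keys tx, ty, tz, rx, ry, rz
```

Run:
```python
import cv2
from h import *
o=bot.get_obs();print(o["time"],o["tool_pos"],o["tcp_rot"],o["contact_force"],o["grip_width"])
m=bot.camera_model("wrist")
im=bot.capture("wrist")[:,:,::-1]
np.savez("w1.npz",**m)
print("cam",-m["R"].T@m["t"])
cv2.imwrite("pics/w1.png",cv2.resize(im,(784,588),interpolation=cv2.INTER_CUBIC))
```

```text
0.15 [181.23539054 492.40857358 226.20193413] [-3.14042003e+00 -1.97863816e-04  2.78877947e+00] [-0.44071287  0.37077893  0.32050541] 91.73770656709604
cam [103.03247553 522.14650714 384.31959866]
```

View pics/w1.png

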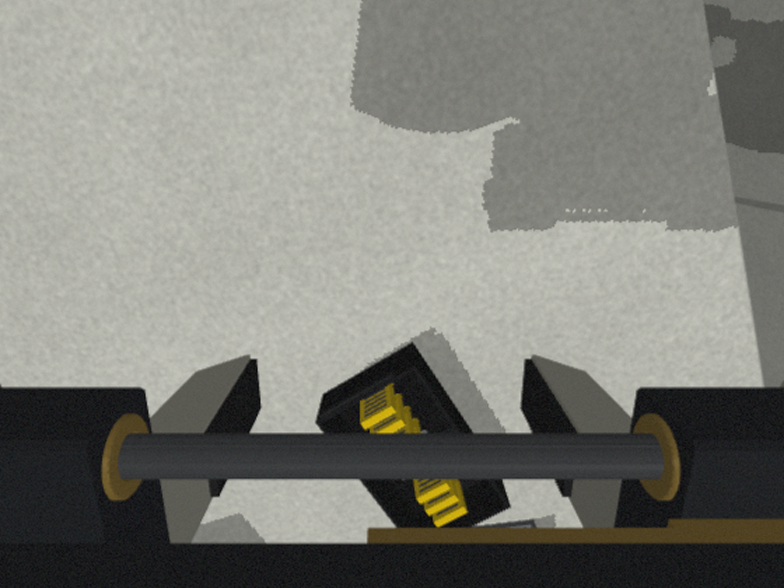

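The wrist view was still at the start, with the basket well below the fingers, because the move needs all six keys in every row. Resending it.

>>> carry_out:
  gripper: 1
  plan:
    - {"tx": 0, "ty": 0, "tz": 50, "rx": 0, "ry": 0, "rz": 0}
    - {"tx": 0, "ty": 0, "tz": 50, "rx": 0, "ry": 0, "rz": 0}
    - {"tx": 21, "ty": -34, "tz": 0, "rx": 0, "ry": 0, "rz": 0.0555}
    - {"tx": 21, "ty": -34, "tz": 0, "rx": 0, "ry": 0, "rz": 0.0555}
    - {"tx": 21, "ty": -34, "tz": 0, "rx": 0, "ry": 0, "rz": 0.0555}
    - {"tx": 21, "ty": -34, "tz": 0, "rx": 0, "ry": 0, "rz": 0.0555}
    - {"tx": 21, "ty": -34, "tz": 0, "rx": 0, "ry": 0, "rz": 0.0555}
    - {"tx": 21, "ty": -34, "tz": 0, "rx": 0, "ry": 0, "rz": 0.0555}
    - {"tx": 21, "ty": -34, "tz": 0, "rx": 0, "ry": 0, "rz": 0.0555}
    - {"tx": 21, "ty": -34, "tz": 0, "rx": 0, "ry": 0, "rz": 0.0555}
    - {"tx": 21, "ty": -34, "tz": 0, "rx": 0, "ry": 0, "rz": 0.0555}
    - {"tx": 21, "ty": -34, "tz": 0, "rx": 0, "ry": 0, "rz": 0.0555}

```text
time: 1.4
tool_pos: [391.9, 151.2, 326.8]
tcp_rot: [3.141, 0.0, -2.937]
contact_force: [0.1, 0.5, 0.3]
grip_width: 1.9
finger_force: 0.0
```

>>> carry_out:
  plan:
    - {"tx": 20, "ty": -35, "tz": 0, "rx": 0, "ry": 0, "rz": 0}
    - {"tx": 20, "ty": -35, "tz": 0, "rx": 0, "ry": 0, "rz": 0}
    - {"tx": 20, "ty": -35, "tz": 0, "rx": 0, "ry": 0, "rz": 0}
    - {"tx": 20, "ty": -35, "tz": 0, "rx": 0, "ry": 0, "rz": 0}
    - {"tx": 20, "ty": -35, "tz": 0, "rx": 0, "ry": 0, "rz": 0}
    - {"tx": 20, "ty": -35, "tz": 0, "rx": 0, "ry": 0, "rz": 0}
    - {"tx": 0, "ty": 0, "tz": 0, "rx": 0, "ry": 0, "rz": 0}
    - {"tx": 0, "ty": 0, "tz": 0, "rx": 0, "ry": 0, "rz": 0}

```text
time: 2.2
tool_pos: [511.3, -57.8, 326.0]
tcp_rot: [3.14, -0.001, -2.941]
contact_force: [0.6, 0.3, -0.3]
grip_width: 0.6
finger_force: 0.0
```

Run:
```python
import cv2
from h import *
o=bot.get_obs();print(o["time"],o["tool_pos"],o["tcp_rot"],o["contact_force"],o["grip_width"])
m=bot.camera_model("wrist")
im=bot.capture("wrist")[:,:,::-1]
np.savez("w2.npz",**m)
print("cam",-m["R"].T@m["t"])
cv2.imwrite("pics/w2.png",cv2.resize(im,(784,588),interpolation=cv2.INTER_CUBIC))
```

```text
2.2 [511.28047026 -57.80670869 326.0416051 ] [ 3.14049630e+00 -1.31012050e-03 -2.94114474e+00] [ 0.60132011  0.29619109 -0.31479904] 0.6062148247692662
cam [429.7886445  -73.41524275 484.24280218]
```

View pics/w2.png

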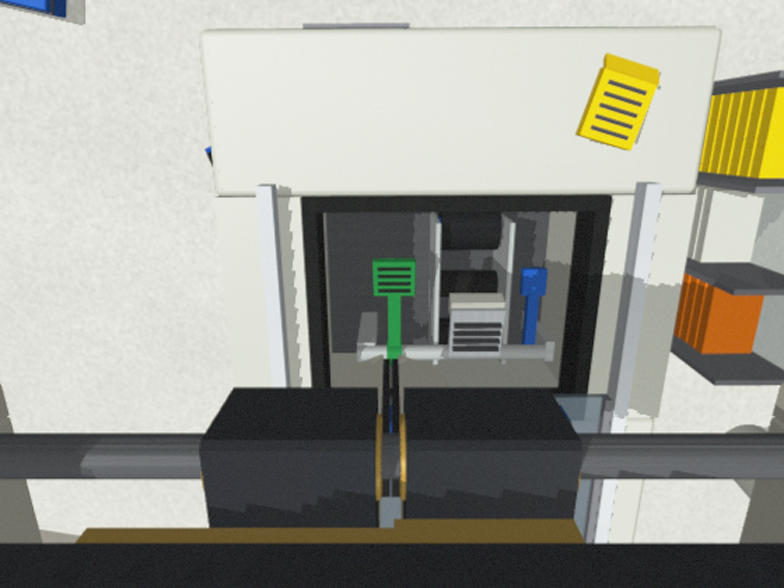

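The wrist view shows the green pad top at (374-415, 260-297), centred about (394,278). The inner front edge of the frame is at row ~213, left inner side x≈326, and the blue latch is at (534,280). Checking these against the model.

Run:
```python
from h import *
m=dict(np.load("w2.npz"));s=420/588
q=np.array([570.26,-11.96,.2023]);c,sn=np.cos(q[2]),np.sin(q[2])
for n,u,v,z in [("pad",394,278,190),("padL",374,278,190),("padR",415,278,190),("padfront",394,260,190),("frame outer FL",302,197,213),("frame outer FR",610,197,213),("frame inner FL",326,213,213),("innerR",588,213,213),("latch",534,280,171)]:
    p=unproj("",(u*s,v*s),z,m);d=p[:2]-q[:2]
    print(n,p.round(1),"local",(c*d[0]+sn*d[1]).round(1),(-sn*d[0]+c*d[1]).round(1))
```

```text
pad [510.1 -54.6 190. ] local -67.5 -29.7
padL [512.5 -66.5 190. ] local -67.5 -41.8
padR [507.6 -42.1 190. ] local -67.4 -16.9
padfront [499.2 -56.8 190. ] local -78.7 -29.7
frame outer FL [ 469.7 -113.   213. ] local -118.8 -78.8
frame outer FR [437.2  47.6 213. ] local -118.3 85.1
frame inner FL [475.6 -99.1 213. ] local -110.2 -66.4
innerR [447.7  38.8 213. ] local -109.9 74.4
latch [498.7  35.6 171. ] local -60.5 61.0
```

All consistent to about 3 mm, with the pad at (510,-55). Descending.

>>> carry_out:
  plan:
    - {"tx": -2, "ty": 2, "tz": -20, "rx": 0, "ry": 0, "rz": 0}
    - {"tx": 0, "ty": 0, "tz": -30, "rx": 0, "ry": 0, "rz": 0}
    - {"tx": 0, "ty": 0, "tz": -30, "rx": 0, "ry": 0, "rz": 0}
    - {"tx": 0, "ty": 0, "tz": -20, "rx": 0, "ry": 0, "rz": 0}
    - {"tx": 0, "ty": 0, "tz": -15, "rx": 0, "ry": 0, "rz": 0}
    - {"tx": 0, "ty": 0, "tz": -10, "rx": 0, "ry": 0, "rz": 0}
    - {"tx": 0, "ty": 0, "tz": 0, "rx": 0, "ry": 0, "rz": 0}
    - {"tx": 0, "ty": 0, "tz": 0, "rx": 0, "ry": 0, "rz": 0}

```text
time: 3.05
tool_pos: [509.6, -54.9, 202.5]
tcp_rot: [-3.141, 0.001, -2.939]
contact_force: [-0.0, -0.3, 0.8]
grip_width: 0.4
finger_force: 0.0
```

>>> carry_out:
  plan:
    - {"tx": 0, "ty": 0, "tz": -3, "rx": 0, "ry": 0, "rz": 0}
    - {"tx": 0, "ty": 0, "tz": -3, "rx": 0, "ry": 0, "rz": 0}
    - {"tx": 0, "ty": 0, "tz": -3, "rx": 0, "ry": 0, "rz": 0}
    - {"tx": 0, "ty": 0, "tz": -3, "rx": 0, "ry": 0, "rz": 0}
    - {"tx": 0, "ty": 0, "tz": -3, "rx": 0, "ry": 0, "rz": 0}
    - {"tx": 0, "ty": 0, "tz": -3, "rx": 0, "ry": 0, "rz": 0}
    - {"tx": 0, "ty": 0, "tz": -2, "rx": 0, "ry": 0, "rz": 0}
    - {"tx": 0, "ty": 0, "tz": 0, "rx": 0, "ry": 0, "rz": 0}

```text
time: 3.85
tool_pos: [509.3, -55.4, 181.4]
tcp_rot: [3.141, -0.0, -2.94]
contact_force: [-0.7, -0.0, 0.9]
grip_width: 0.4
finger_force: 0.4
```

>>> carry_out:
  plan:
    - {"tx": 0, "ty": 0, "tz": -3, "rx": 0, "ry": 0, "rz": 0}
    - {"tx": 0, "ty": 0, "tz": -3, "rx": 0, "ry": 0, "rz": 0}
    - {"tx": 0, "ty": 0, "tz": -3, "rx": 0, "ry": 0, "rz": 0}
    - {"tx": 0, "ty": 0, "tz": -3, "rx": 0, "ry": 0, "rz": 0}

```text
time: 4.25
tool_pos: [509.3, -55.4, 169.6]
tcp_rot: [-3.142, -0.0, -2.939]
contact_force: [-2.0, -0.7, 5.8]
grip_width: 0.6
finger_force: 2.5
```

>>> carry_out:
  plan:
    - {"tx": 0, "ty": 0, "tz": -2, "rx": 0, "ry": 0, "rz": 0}
    - {"tx": 0, "ty": 0, "tz": -1, "rx": 0, "ry": 0, "rz": 0}

```text
time: 4.45
tool_pos: [509.5, -55.3, 166.6]
tcp_rot: [3.142, 0.0, -2.939]
contact_force: [-2.0, -0.8, 4.5]
grip_width: 0.7
finger_force: 2.4
```

Lever is moving at the expected 4–5 N. Creeping on until the stop shows.

>>> carry_out:
  plan:
    - {"tx": 0, "ty": 0, "tz": -1, "rx": 0, "ry": 0, "rz": 0}
    - {"tx": 0, "ty": 0, "tz": -1, "rx": 0, "ry": 0, "rz": 0}

```text
time: 4.65
tool_pos: [509.7, -55.4, 165.2]
tcp_rot: [-3.141, 0.001, -2.939]
contact_force: [-4.0, -1.0, 12.1]
grip_width: 0.4
finger_force: 6.6
```

>>> carry_out:
  plan:
    - {"tx": 0, "ty": 0, "tz": -0.5, "rx": 0, "ry": 0, "rz": 0}
    - {"tx": 0, "ty": 0, "tz": -0.5, "rx": 0, "ry": 0, "rz": 0}

```text
time: 4.85
tool_pos: [509.8, -55.4, 165.1]
tcp_rot: [-3.141, 0.002, -2.939]
contact_force: [-5.0, -0.7, 16.2]
grip_width: 0.1
finger_force: 8.5
```

The stop is reached: position holds while the force rises to 16 N. Holding briefly, then coming straight out.

>>> carry_out:
  plan:
    - {"tx": 0, "ty": 0, "tz": 0, "rx": 0, "ry": 0, "rz": 0}
    - {"tx": 0, "ty": 0, "tz": 0, "rx": 0, "ry": 0, "rz": 0}
    - {"tx": 0, "ty": 0, "tz": 0, "rx": 0, "ry": 0, "rz": 0}
    - {"tx": 0, "ty": 0, "tz": 5, "rx": 0, "ry": 0, "rz": 0}
    - {"tx": 0, "ty": 0, "tz": 20, "rx": 0, "ry": 0, "rz": 0}
    - {"tx": 0, "ty": 0, "tz": 40, "rx": 0, "ry": 0, "rz": 0}
    - {"tx": 0, "ty": 0, "tz": 40, "rx": 0, "ry": 0, "rz": 0}
    - {"tx": 0, "ty": 0, "tz": 40, "rx": 0, "ry": 0, "rz": 0}
    - {"tx": 0, "ty": 0, "tz": 0, "rx": 0, "ry": 0, "rz": 0}

```text
time: 5.75
tool_pos: [511.7, -55.6, 314.0]
tcp_rot: [-3.137, 0.01, -2.939]
contact_force: [1.4, -0.5, -0.0]
grip_width: 0.7
finger_force: 0.0
```

>>> carry_out:
  plan:
    - {"tx": 26, "ty": 14, "tz": 0, "rx": 0, "ry": 0, "rz": 0}
    - {"tx": 26, "ty": 14, "tz": 0, "rx": 0, "ry": 0, "rz": 0}
    - {"tx": 26, "ty": 14, "tz": 0, "rx": 0, "ry": 0, "rz": 0}
    - {"tx": 26, "ty": 14, "tz": 0, "rx": 0, "ry": 0, "rz": 0}
    - {"tx": 0, "ty": 0, "tz": 0, "rx": 0, "ry": 0, "rz": 0}
    - {"tx": 0, "ty": 0, "tz": 0, "rx": 0, "ry": 0, "rz": 0}

```text
time: 6.35
tool_pos: [613.3, 1.1, 307.1]
tcp_rot: [3.141, -0.002, -2.938]
contact_force: [-0.8, -0.4, 0.7]
grip_width: 0.6
finger_force: 0.0
```

Run:
```python
import cv2
from h import *
o=bot.get_obs();print(o["time"],o["tool_pos"],o["tcp_rot"],o["contact_force"])
m=bot.camera_model("wrist")
im=bot.capture("wrist")[:,:,::-1]
np.savez("w3.npz",**m)
cv2.imwrite("pics/w3.png",cv2.resize(im,(784,588),interpolation=cv2.INTER_CUBIC))
```

```text
6.35 [613.29110186   1.05730719 307.11054544] [ 3.14067323e+00 -2.22409845e-03 -2.93848363e+00] [-0.82526334 -0.36192605  0.74210677]
```

View pics/w3.png

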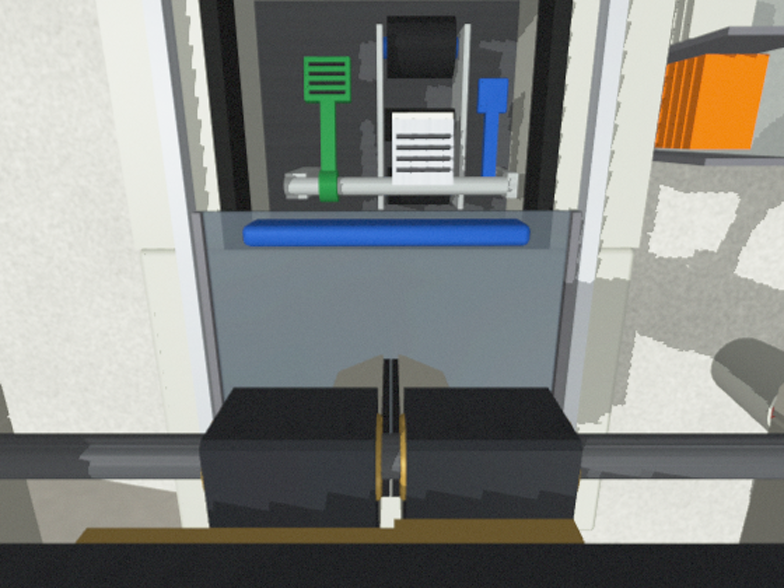

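The lever is down. The ridge spans (244-530, 222-245), with its rear top edge at row ~245 and the fingers behind it, roughly centred.

Run:
```python
from h import *
m=dict(np.load("w3.npz"));s=420/588
q=np.array([570.26,-11.96,.2023]);c,sn=np.cos(q[2]),np.sin(q[2])
f=lambda p:np.round([c*(p[0]-q[0])+sn*(p[1]-q[1]),-sn*(p[0]-q[0])+c*(p[1]-q[1])],1)
for n,u,v,z in [("front",387,222,242.5),("back",387,244,242.5),("L",244,235,242.5),("R",530,235,242.5),("pad",327,79,164)]:
    print(n,f(unproj("",(u*s,v*s),z,m)))
print("tcp",f([613.3,1.1]))
```

```text
front [-1.6  3.7]
back [8.3 3.7]
L [  4.2 -60.2]
R [ 4.2 67.6]
pad [-68.  -29.8]
tcp [44.8  4.1]
```

>>> carry_out:
  plan:
    - {"tx": 0, "ty": 0, "tz": -25, "rx": 0, "ry": 0, "rz": 0}
    - {"tx": 0, "ty": 0, "tz": -25, "rx": 0, "ry": 0, "rz": 0}
    - {"tx": 0, "ty": 0, "tz": -15, "rx": 0, "ry": 0, "rz": 0}
    - {"tx": 0, "ty": 0, "tz": -10, "rx": 0, "ry": 0, "rz": 0}
    - {"tx": 0, "ty": 0, "tz": -3, "rx": 0, "ry": 0, "rz": 0}
    - {"tx": 0, "ty": 0, "tz": 0, "rx": 0, "ry": 0, "rz": 0}

```text
time: 7.0
tool_pos: [613.3, 0.4, 231.1]
tcp_rot: [-3.142, 0.0, -2.94]
contact_force: [0.5, 0.1, -0.2]
grip_width: -0.1
finger_force: 0.0
```

>>> carry_out:
  plan:
    - {"tx": -9.8, "ty": -2, "tz": 0, "rx": 0, "ry": 0, "rz": 0}
    - {"tx": -4.9, "ty": -1, "tz": 0, "rx": 0, "ry": 0, "rz": 0}
    - {"tx": -4.9, "ty": -1, "tz": 0, "rx": 0, "ry": 0, "rz": 0}
    - {"tx": -4.9, "ty": -1, "tz": 0, "rx": 0, "ry": 0, "rz": 0}
    - {"tx": -4.9, "ty": -1, "tz": 0, "rx": 0, "ry": 0, "rz": 0}
    - {"tx": -4.9, "ty": -1, "tz": 0, "rx": 0, "ry": 0, "rz": 0}
    - {"tx": -4.9, "ty": -1, "tz": 0, "rx": 0, "ry": 0, "rz": 0}

```text
time: 7.7
tool_pos: [574.2, -7.4, 231.1]
tcp_rot: [-3.141, 0.001, -2.939]
contact_force: [2.7, -0.5, 1.6]
grip_width: 0.1
finger_force: 1.1
```

Pushing at 2.7 N, as expected. Continuing.

>>> carry_out:
  plan:
    - {"tx": -7.8, "ty": -1.6, "tz": 0, "rx": 0, "ry": 0, "rz": 0}
    - {"tx": -7.8, "ty": -1.6, "tz": 0, "rx": 0, "ry": 0, "rz": 0}
    - {"tx": -7.8, "ty": -1.6, "tz": 0, "rx": 0, "ry": 0, "rz": 0}
    - {"tx": -7.8, "ty": -1.6, "tz": 0, "rx": 0, "ry": 0, "rz": 0}
    - {"tx": -7.8, "ty": -1.6, "tz": 0, "rx": 0, "ry": 0, "rz": 0}
    - {"tx": -7.8, "ty": -1.6, "tz": 0, "rx": 0, "ry": 0, "rz": 0}
    - {"tx": -7.8, "ty": -1.6, "tz": 0, "rx": 0, "ry": 0, "rz": 0}
    - {"tx": -7.8, "ty": -1.6, "tz": 0, "rx": 0, "ry": 0, "rz": 0}
    - {"tx": -7.8, "ty": -1.6, "tz": 0, "rx": 0, "ry": 0, "rz": 0}
    - {"tx": -7.8, "ty": -1.6, "tz": 0, "rx": 0, "ry": 0, "rz": 0}
    - {"tx": -7.8, "ty": -1.6, "tz": 0, "rx": 0, "ry": 0, "rz": 0}

```text
time: 8.8
tool_pos: [487.7, -25.1, 230.7]
tcp_rot: [3.142, -0.0, -2.939]
contact_force: [3.3, -0.8, 0.5]
grip_width: 0.5
finger_force: 1.2
```

>>> carry_out:
  plan:
    - {"tx": -2, "ty": -0.4, "tz": 0, "rx": 0, "ry": 0, "rz": 0}
    - {"tx": -2, "ty": -0.4, "tz": 0, "rx": 0, "ry": 0, "rz": 0}
    - {"tx": -2, "ty": -0.4, "tz": 0, "rx": 0, "ry": 0, "rz": 0}

```text
time: 9.1
tool_pos: [482.3, -26.0, 230.7]
tcp_rot: [3.141, -0.0, -2.939]
contact_force: [2.0, 0.4, -0.5]
grip_width: 0.5
finger_force: 1.0
```

>>> carry_out:
  plan:
    - {"tx": -2, "ty": -0.4, "tz": 0, "rx": 0, "ry": 0, "rz": 0}
    - {"tx": -2, "ty": -0.4, "tz": 0, "rx": 0, "ry": 0, "rz": 0}

```text
time: 9.3
tool_pos: [478.3, -26.8, 230.7]
tcp_rot: [3.141, -0.0, -2.939]
contact_force: [2.4, 0.2, -0.3]
grip_width: 0.6
finger_force: 1.0
```

Local x is now about -93; the stop should be near -98. Creeping on.

>>> carry_out:
  plan:
    - {"tx": -1.5, "ty": -0.3, "tz": 0, "rx": 0, "ry": 0, "rz": 0}
    - {"tx": -1.5, "ty": -0.3, "tz": 0, "rx": 0, "ry": 0, "rz": 0}

```text
time: 9.5
tool_pos: [475.3, -27.5, 230.7]
tcp_rot: [3.141, -0.0, -2.939]
contact_force: [2.2, 0.1, -0.9]
grip_width: 0.1
finger_force: 1.0
```

>>> carry_out:
  plan:
    - {"tx": -1, "ty": -0.2, "tz": 0, "rx": 0, "ry": 0, "rz": 0}
    - {"tx": -1, "ty": -0.2, "tz": 0, "rx": 0, "ry": 0, "rz": 0}

```text
time: 9.7
tool_pos: [474.9, -27.6, 230.8]
tcp_rot: [3.141, 0.004, -2.94]
contact_force: [11.7, 2.7, -6.1]
grip_width: 0.3
finger_force: 5.7
```

>>> carry_out:
  plan:
    - {"tx": -1, "ty": -0.2, "tz": 0, "rx": 0, "ry": 0, "rz": 0}

```text
time: 9.8
tool_pos: [474.9, -27.6, 230.9]
tcp_rot: [3.142, 0.006, -2.94]
contact_force: [15.0, 4.0, -6.9]
grip_width: 0.2
finger_force: 7.6
```

The shut stop is reached: position holds and the force rises to 15 N. Holding, then backing off and lifting clear.

>>> carry_out:
  plan:
    - {"tx": 0, "ty": 0, "tz": 0, "rx": 0, "ry": 0, "rz": 0}
    - {"tx": 0, "ty": 0, "tz": 0, "rx": 0, "ry": 0, "rz": 0}
    - {"tx": 0, "ty": 0, "tz": 0, "rx": 0, "ry": 0, "rz": 0}
    - {"tx": 5, "ty": 1, "tz": 0, "rx": 0, "ry": 0, "rz": 0}
    - {"tx": 10, "ty": 2, "tz": 0, "rx": 0, "ry": 0, "rz": 0}
    - {"tx": 10, "ty": 2, "tz": 0, "rx": 0, "ry": 0, "rz": 0}
    - {"tx": 0, "ty": 0, "tz": 20, "rx": 0, "ry": 0, "rz": 0}
    - {"tx": 0, "ty": 0, "tz": 40, "rx": 0, "ry": 0, "rz": 0}
    - {"tx": 0, "ty": 0, "tz": 40, "rx": 0, "ry": 0, "rz": 0}
    - {"tx": 0, "ty": 0, "tz": 0, "rx": 0, "ry": 0, "rz": 0}
    - {"tx": 0, "ty": 0, "tz": 0, "rx": 0, "ry": 0, "rz": 0}

```text
time: 10.9
tool_pos: [497.9, -23.0, 331.1]
tcp_rot: [-3.141, 0.001, -2.939]
contact_force: [0.6, 0.4, -1.1]
grip_width: 0.6
finger_force: 0.0
```

Run:
```python
import cv2
from h import *
o=bot.get_obs();print(o["time"],o["tool_pos"],o["contact_force"])
a=bot.capture("scene")[:,:,::-1][150:300,180:400]
cv2.imwrite("pics/s4.png",cv2.resize(a,None,fx=3.5,fy=3.5,interpolation=cv2.INTER_CUBIC))
```

```text
10.9 [497.86956879 -23.04529378 331.14469197] [ 0.64147373  0.44661249 -1.1458662 ]
```

View pics/s4.png

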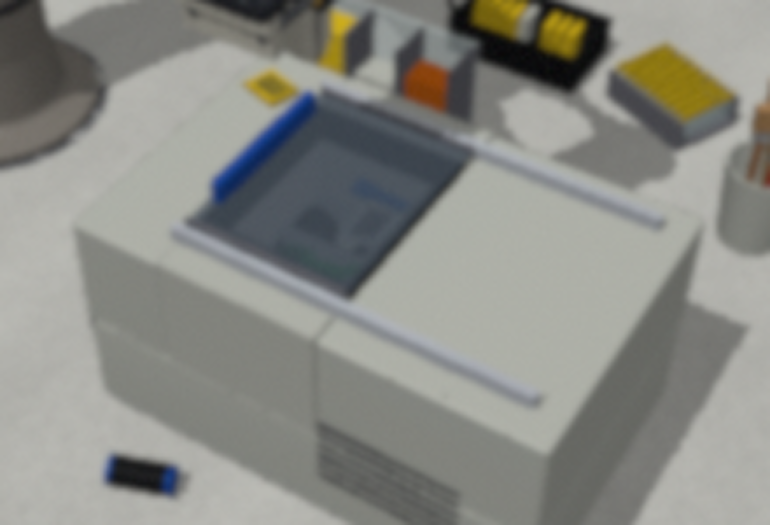

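The cover is shut over the hatch, with the ridge at its front end (215,190)-(310,98). The cassette at (272,87) and the spool have not moved, and the arm is clear.

```bash
python3 -c "
from plant import bot
print(bot.close_job())"
```

```text
the job is handed in; nothing more can be done
None
```

I pressed the lever down to its stop (about 16 N) and pushed the cover shut to its stop (about 15 N), then lifted the arm clear and handed the job in at about 11 s; the hand-in returned no verdict.

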